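# Stow a pile of test tiles in the lipped tile box

## Robot

A 6-joint arm with a two-finger parallel gripper is mounted at the origin on a cart in front of the work surface, level with it; the furniture and walls round the work are solid. World frame = base frame: x ahead of the robot, y to its left, z up, the work surface at z = 0. Lengths are in mm, angles in degrees, forces in N, time in s.
With the tool pointing down it reaches from about 150 to 775 mm from the base axis. Payload 6.1 kg.
Tool frame: the origin (TCP) lies on the mounting face of the last link; the fingertips stand 173 mm ahead of it and the grasp point (between the pads) lies 155 mm ahead of it; z points along the fingers, y is the line along which they close (so a half turn about z gives the same grasp; the last joint's range is limited). The gripper opens to 85 mm and grips with 20 to 120 N. Pads are 22 mm wide; open, the fingers measure 114 mm over their backs; the gripper's body (76 mm by 85 mm) begins 54 mm behind the grasp point. The pads swing forward as they close: fully open they stand 13 mm farther back than shut.
Start: joints at [-74.886, 7.208, -2.269, 80.523, 0, 90], TCP at [136.888, -506.824, 404.695] pointing down, gripper open.
Joint ranges: [-155.77, 155.77], [-54.66, 111.73], [-72.52, 77.12], [-102.08, 115.82], [-83.92, 84.16], [-180, 180]. Speed limits (degrees/s): [136.94, 136.94, 172.46, 180, 180, 180].

## Interface

Orientations are given as [roll, pitch, yaw] about the fixed x, y, z axes, in that order (R = Rz(yaw) Ry(pitch) Rx(roll)).
In Python, from bench import arm, cams, job, nets gives the robot as it stands. The module is installed in compiled form; this text tells all that it offers.
- The arm moves only by the tool step_arm, never from a script. Its argument "plan" is a list that holds one entry, the list of rows, each a list of 5 numbers: the opening, from 0 (shut) to 1 (fully open), then the shift along the tool's x, y, z in m, then the turn about the tool's z in rad. A call has 1 to 12 rows; each row shifts and turns the commanded pose from where the row before left it, along the tool's axes as they then stand; what a row does not reach is not made up. A row lasts 1/12 s, in which the tool goes at most 41.7 mm and 7.16 degrees, less where a joint would pass 70% of its speed; a pose out of reach is approached as far as the arm can. A call with a gripper value outside its range is refused whole. The fingers move at their own pace and stop on an object; "force" is the grip in N (left out, the last holds). Time passes only in rows, so rows that do not move let the fingers close. It gives the time, the measured TCP pose, the force, the opening and the grip force at its end, in the units of the state.
- arm.observe(): the state, without advancing time (a new reading comes with each control period).
- cams.snapshot(name): name is "scene" or "top"; returns the picture (420x560x3 uint8, red, green, blue); there is no depth.
- cams.camera_params(name): a dict with "mtx" (3x3 intrinsics, pixels), "pose" (4x4, takes a point from camera to world coordinates). Camera axes: x right, y down, z forward; pixel columns grow to the right and rows downward; lengths in mm; the calibration is good to about 2 mm. A picture is of the moment at which its call begins. camera_params takes no time and is no camera call.
- job.hand_in(): hands the job in; it is judged then, once.
Trained networks look in the newest picture that a camera, given by its name, has taken for a name from the list of things; names that differ only in an ending like _2 or _b are one class to them, and where a whole thing is asked for, a point or a joint stands for the part that bears it (a point fixed in the world has none). Each returns a list of dicts, best first, with "p" (0 to 1); they miss things now and then, are a little off and sometimes report something else, mostly with a low value. They report only what shows in the picture. A call takes as long as a camera call. They do not tell look-alikes from the thing itself.
- nets.boxes_of(camera, label): "bbox" ([centre column, centre row, width, height] in pixels, round what is visible of it).
- nets.regions_of(camera, label): "pixels" (420x560 bool, what is visible of it) and "bbox" ([centre column, centre row, width, height] in pixels, round what is visible of it).
- nets.spot_point(camera, label): "centre" ([column, row] in pixels: a listed point, or the origin of a listed thing).
The state is a dict: "time_s": time; "joints": joint angles; "joint_vel": joint speeds; "effort": joint torques, N m; "position": TCP position; "orientation": TCP orientation; "contact_force": force on the tool from outside, world axes, zero at the start; "torque": the same for the moment, N m; "grip_width": finger opening in mm; "finger_force": force on a finger pad.
Only numpy, scipy, OpenCV 4.12 (cv2) and the standard library are available. Lean on these libraries where they do the work, as an engineer would, in place of code of your own. Each camera call takes 0.05 s, during which the arm holds its last target. There are 200 camera calls.

## Task

Pick up the three stacked clay tiles together as one pile and put them into the wooden tile box: one end of the pile has to go in tilted, under the fixed lip of the box's tall end wall, and then the pile is laid down flat, so that all three lie level on the box floor as a neat pile. Then swing the wooden turn-button over the tiles until it meets its stop, let go, and leave the jar, the bowl and the cup where they stand.

Things in the scene. Friction and masses are not known exactly. Their poses are not given: they have to be found in the camera images.
- tile_low_c (a point): Centre of the bottom tile. Three equal loose plain clay tiles, each 100 x 60 x 9 mm (x long, y wide, z thick), about 90 g, lie squarely on one another on the bench: a pile 27 mm high. Either end may go under the lip. Pinch the pile across its 60 mm width, finger ends about 2 mm above the bench so that the bottom tile is held well too.
- tile_mid_c (a point): Centre of the middle tile, 9 mm above that of the bottom tile.
- tile_top_c (a point): Centre of the top tile, 18 mm above that of the bottom tile.
- tile_box: Open wooden box fixed to the bench. Origin: on the bench, below the centre of the inner space; x runs from the tall end wall with the lip (-x) to the low end wall (+x); z up. Inner space 105 mm long (x from -52.5 to +52.5) and 65 mm wide. The mouth between lip and low wall is 96 mm, too short for a level tile. End walls 8 mm thick.
- box_floor (a point): Centre of the inner floor's upper face, 10 mm above the bench; axes as the box. Corner pieces (inner faces at y = +-32.5 mm, 8 mm thick) reach 22 mm from each end wall, tops 40 mm above the bench at the lip end, 22 mm at the low end; between them the sides are open and the floor 46 mm wide, so fingers can hold the pile right down to the floor.
- lip_edge (a point): Middle of the lower inner edge of the fixed lip on the tall wall: x = -43.5 mm in the box, 9 mm in from the wall's inner face, 45 mm above the bench (35 mm above the floor, for a pile 27 mm high). The lip is 6 mm thick.
- low_wall (a point): Middle of the top of the low end wall, x = +56.5 mm in the box, 22 mm above the bench (12 mm above the floor).
- pivot (a point): Pivot of the turn-button at the bar's underside: x = +79.5 mm, y = 0 in the box, 40 mm above the bench, on a round post 14 mm thick.
- turn_button (a joint): Angle of the turn-button, a flat wooden bar 84 x 16 x 7 mm, underside 40 mm above the bench, 3 mm above a seated pile. 0: closed, against its stop, pointing along the box's -x over the tiles. At angle a it points along (-cos a, -sin a) in the box's x, y; starts open at 1.6 to 2.4, limit 2.5. Light friction (under 1 N at the knob); stays where left.
- button_knob (a point): Upright round knob near the end of the turn-button, 12 mm in diameter, 65 mm from the pivot; this point is half-way up it; it stands from 47 to 70 mm above the bench. Push it, or pinch it from above.
- stain_jar_1: Bystander: screw-top jar, 60 mm in diameter, 80 mm high; origin at the centre of its underside.
- test_bowl_a: Bystander: small glazed bowl, 84 mm in diameter, 39 mm high; origin at the centre of its underside.
- bisque_cup: Bystander: unglazed clay cup, 72 mm in diameter, 77 mm high; origin at the centre of its underside.
Mind the look-alikes: they are no part of the job. Leave any purple look-alike of the tile_box alone. What is shaped like the part that bears tile_top_c but yellow is not meant.

How it is judged:
By the outcome, as a careful person would: the job done as asked, in the order asked, and still so for the second after the job is handed in, with the robot touching nothing.
It also fails if it takes over 61 s, if anything falls off the work surface, if the arm or the gripper's body presses on something with over 40 N, if the wrist force passes 120 N, or if a joint passes its speed limit or range.

## Working session

There is one attempt and no reset: what is moved stays moved. The work goes in short steps, Python scripts to look and compute and a tool call to move; the robot and the scene stay as the last step left them, time stands still between calls to the robot, and variables do not carry over. Pictures are saved under pics/ and viewed, at most 10 in all, crops included, and the job is handed in when it is done.

Besides the shell and the picture viewer there is one more tool, called after "Call:" as name([rows], argument=value, ...), one row to a line, values as JSON. step_arm: Moves the arm, as the interface text tells. Its arguments: {"type":"object","properties":{"plan":{"type":"array","items":{"type":"array","items":{"type":"array","items":{"type":"number"}}}},"force":{"type":"number"}},"required":["plan"]}

```bash
mkdir -p pics; cat > h.py <<'E'
import numpy as np, cv2
from bench import arm,cams,job,nets
def ray(cam,uv):
    c=cams.camera_params(cam);K=np.array(c["mtx"]);T=np.array(c["pose"])
    d=T[:3,:3]@np.linalg.solve(K,[uv[0],uv[1],1.]);return T[:3,3],d
def at_z(cam,uv,z):
    o,d=ray(cam,uv);return o+d*(z-o[2])/d[2]
def proj(cam,p):
    c=cams.camera_params(cam);K=np.array(c["mtx"]);T=np.linalg.inv(np.array(c["pose"]))
    q=K@(T[:3,:3]@np.array(p,float)+T[:3,3]);return q[:2]/q[2]
def tri(u1,u2):
    o1,d1=ray("scene",u1);o2,d2=ray("top",u2);d1/=np.linalg.norm(d1);d2/=np.linalg.norm(d2)
    A=np.array([d1,-d2]).T;s=np.linalg.lstsq(A,o2-o1,rcond=None)[0]
    a=o1+s[0]*d1;b=o2+s[1]*d2;return (a+b)/2,np.linalg.norm(a-b)
E
python3 - <<'E'
from h import *
np.set_printoptions(precision=1,suppress=True)
for c in("scene","top"):
    cv2.imwrite(f"pics/{c}0.png",cams.snapshot(c)[:,:,::-1])
    print(c,np.array(cams.camera_params(c)["pose"])[:3,3])
Z=dict(tile_low_c=4.5,tile_mid_c=13.5,tile_top_c=22.5,tile_box=0,box_floor=10,lip_edge=45,low_wall=22,pivot=40,button_knob=58.5,stain_jar_1=0,test_bowl_a=0,bisque_cup=0)
for n,z in Z.items():
    for c in("scene","top"):
        for r in nets.spot_point(c,n)[:3]: print(n,c,round(r["p"],2),np.array(r["centre"]),at_z(c,r["centre"],z))
print(arm.observe())
E
```

```text
scene [139.8 730.1 968. ]
top [ 420.5 -189.8 1497.3]
tile_low_c scene 0.61 [272.2 319. ] [447.  148.1   4.5]
tile_low_c top 0.46 [166.7 250.9] [449.8 143.8   4.5]
tile_mid_c scene 0.48 [270.9 317.8] [448.6 151.9  13.5]
tile_top_c scene 0.89 [209.5 294.7] [617.3 166.5  22.5]
tile_top_c scene 0.55 [273.2 312.8] [447.3 141.9  22.5]
tile_top_c top 0.94 [164.9 189.3] [620.  149.8  22.5]
tile_top_c top 0.86 [168.6 250.4] [450.9 134.6  22.5]
tile_box scene 0.77 [373.9 174. ] [ 407. -541.    0.]
tile_box scene 0.63 [309.4 226.3] [ 500.8 -199.6    0. ]
tile_box top 0.95 [291.5 229.7] [ 512.1 -202.6    0. ]
tile_box top 0.84 [414.5 269.4] [ 405.6 -542.1    0. ]
box_floor scene 0.84 [309.1 224.1] [ 501.7 -198.3   10. ]
box_floor scene 0.82 [372.9 171.8] [ 411.2 -538.3   10. ]
box_floor top 0.69 [417.5 266.9] [ 412.6 -548.1   10. ]
box_floor top 0.66 [281.9 246.5] [ 464.9 -176.4   10. ]
box_floor top 0.57 [291.  233.3] [ 501.5 -201.2   10. ]
lip_edge scene 0.96 [318.9 221.7] [ 467.  -186.8   45. ]
lip_edge scene 0.78 [384. 170.] [ 371.2 -518.9   45. ]
lip_edge top 0.88 [411.6 283.5] [ 368.6 -523
[... 963 characters left out ...]
l_a top 0.65 [326.  195.4] [ 609.1 -298.5    0. ]
bisque_cup scene 0.57 [317.7 184.4] [ 558.4 -397.5    0. ]
bisque_cup scene 0.36 [270.1 318.6] [453.6 146.7   0. ]
bisque_cup scene 0.31 [317.9 221.8] [ 485.6 -229.7    0. ]
bisque_cup top 0.69 [364.9 213.3] [ 559.7 -406.8    0. ]
{'time_s': 1.3, 'joints': array([-74.9,   7.2,  -2.3,  80.5,   0. ,  90. ]), 'joint_vel': array([-0.1,  0. ,  0. ,  0. ,  0. ,  0. ]), 'effort': array([ -0. , -43.6,  35.3,   0. ,  -0. ,   0. ]), 'position': array([ 136.9, -506.8,  404.7]), 'orientation': array([-180. ,   -0. ,   15.1]), 'contact_force': array([-0.1, -0.9, -0.1]), 'torque': array([ 0., -0., -0.]), 'finger_force': 0.0, 'grip_width': 85.1892667431305}
```

View pics/top0.png

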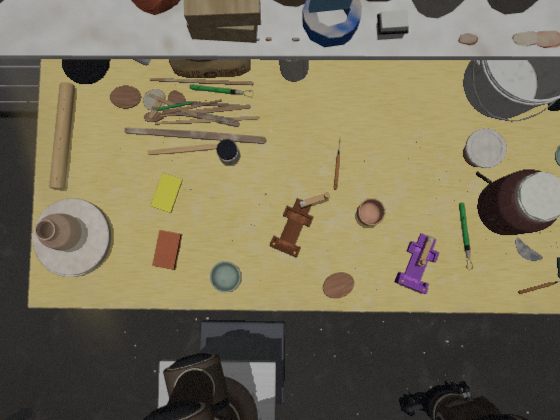

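View pics/scene0.png

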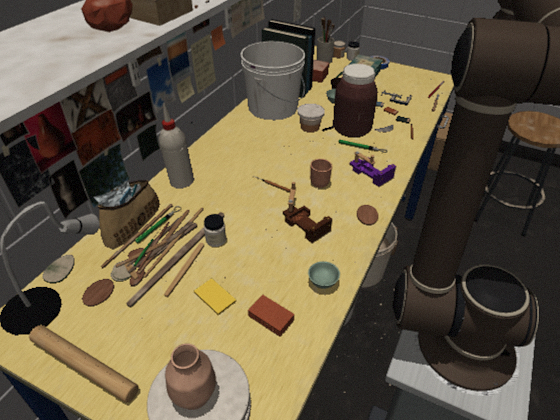

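The red pile is at top (167,250) and the brown box at (293,229). Its light turn-button points to (325,197). The yellow tile and purple box are the look-alikes. Next I'll refine the poses by fitting silhouettes.

```bash
cat > m.py <<'E'
from h import *
np.set_printoptions(precision=1,suppress=True)
im={c:cv2.imread(f"pics/{c}0.png") for c in("scene","top")}
C={"scene":(285,225,),"top":(293,225)}
rows=[]
for c,ctr in (("scene",(307,212)),("top",(302,220)),("scene",(271,315)),("top",(167,250))):
    x,y=ctr; rows.append(cv2.resize(im[c][y-36:y+36,x-46:x+46],(368*1,288),interpolation=cv2.INTER_CUBIC))
cv2.imwrite("pics/z.png",np.vstack([np.hstack(rows[:2]),np.hstack(rows[2:])]))
for c in("top","scene"):
    cams.snapshot(c)
    for n in("tile_top_c","tile_box","turn_button"):
        for i,r in enumerate(nets.regions_of(c,n)[:3]):
            print(c,n,i,round(r["p"],2),r["bbox"],r["pixels"].sum()); np.save(f"{c}_{n}_{i}.npy",r["pixels"])
E
python3 m.py
```

```text
top tile_top_c 0 0.89 [168.2, 247.9, 26.5, 36.9] 830
top tile_top_c 1 0.78 [166.3, 193.1, 33.5, 37.8] 772
top tile_box 0 0.85 [298.1, 223.1, 58.2, 68.8] 1392
top tile_box 1 0.57 [417.0, 266.2, 43.7, 58.8] 1219
top turn_button 0 0.66 [425.9, 251.1, 17.7, 26.9] 193
top turn_button 1 0.64 [315.1, 199.2, 31.2, 17.7] 179
scene tile_top_c 0 0.96 [272.1, 314.2, 45.1, 37.6] 920
scene tile_top_c 1 0.55 [212.7, 295.6, 40.5, 39.3] 797
scene tile_box 0 0.68 [307.9, 214.7, 50.6, 60.5] 1070
scene tile_box 1 0.68 [372.9, 170.8, 43.1, 35.0] 663
```

View pics/z.png

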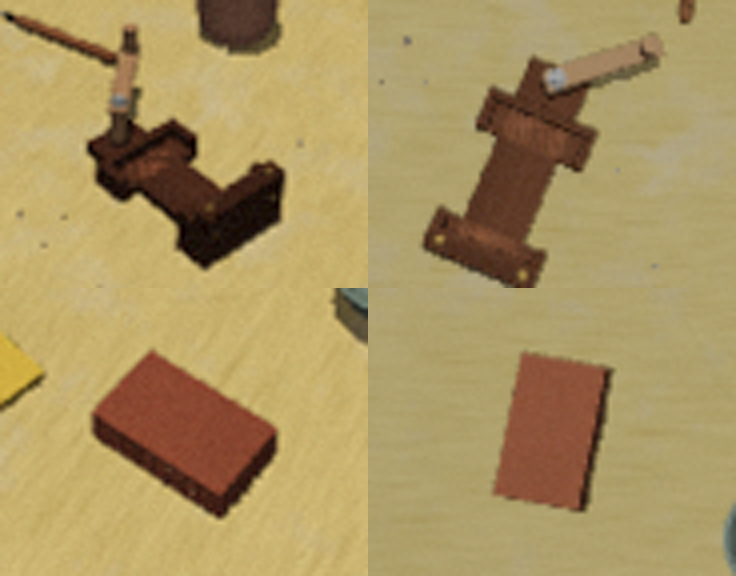

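```bash
cat > fit.py <<'E'
from h import *
from scipy.optimize import minimize
np.set_printoptions(precision=2,suppress=True)
S=8
def crop(name,c,ctr,hw=46,hh=36):
    x,y=ctr;return cv2.resize(cv2.imread(f"pics/{name}.png")[y-hh:y+hh,x-hw:x+hw],None,fx=S,fy=S,interpolation=cv2.INTER_CUBIC),(x-hw,y-hh)
def P(c):
    d=cams.camera_params(c);return np.array(d["mtx"])@np.linalg.inv(np.array(d["pose"]))[:3]
PM={c:P(c) for c in("scene","top")}
def render(c,off,shape,parts,x,y,yaw):
    m=np.zeros(shape,np.uint8);a=np.radians(yaw);R=np.array([[np.cos(a),-np.sin(a)],[np.sin(a),np.cos(a)]])
    for (x0,x1,y0,y1,z0,z1) in parts:
        v=np.array([[i,j,k] for i in(x0,x1) for j in(y0,y1) for k in(z0,z1)],float)
        w=np.c_[v[:,:2]@R.T+[x,y],v[:,2],np.ones(8)]
        q=w@PM[c].T;q=q[:,:2]/q[:,2:]
        q=(q-off+.5)*S-.5
        cv2.fillConvexPoly(m,cv2.convexHull(np.round(q*16).astype(np.int32)),1,shift=4)
    return m
tile=lambda p:[(-50,50,-30,30,0,27)]
def box(p):
    return [(-60.5,-52.5,-40.5,40.5,0,51),(-60.5,-43.5,-40.5,40.5,45,51),(-60.5,-30.5,-40.5,-32.5,0,40),(-60.5,-30.5,32.5,40.5,0,40),(-60.5,-30.5,-40.5,40.5,0,10),
     (52.5,60.5,-40.5,40.5,0,22),(30.5,60.5,-40.5,-32.5,0,22),(30.5,60.5,32.5,40.5,0,22),(30.5,60.5,-40.5,40.5,0,10),(-52,52,-23,23,0,10),(60,p[3],-p[4],p[4],0,10)]
def cost(p,ms,model):
    return sum((render(c,off,m.shape,model(p),*p[:3])!=m)[ok].sum() for c,off,m,ok in ms)/S/S
E
cat > run.py <<'E'
from fit import *
def fit(model,p0,ms,st):
    best=None
    for k in range(3):
        r=minimize(cost,p0,args=(ms,model),method="Nelder-Mead",options=dict(initial_simplex=np.array([p0]+[np.array(p0)+np.eye(len(p0))[i]*st[i]*(-1)**k for i in range(len(p0))]),maxiter=300))
        p0=r.x
    return r.x,r.fun
T,B=[],[]
vis=[]
for c,ct,cb in(("top",(167,250),(302,220)),("scene",(271,315),(307,212))):
    im,off=crop(c+"0",c,ct);b,g,r=[im[...,i].astype(int) for i in range(3)]
    m=(g<0.65*r)|(r<110); 
    n,l,s,_=cv2.connectedComponentsWithStats(m.astype(np.uint8));m=(l==1+s[1:,4].argmax()).astype(np.uint8)
    T.append((c,off,m,np.ones(m.shape,bool)))
    im,off=crop(c+"0",c,cb);b,g,r=[im[...,i].astype(int) for i in range(3)]
    m=(r<128)&(g<.85*r+10)
    n,l,s,_=cv2.connectedComponentsWithStats(m.astype(np.uint8));m=(l==1+s[1:,4].argmax()).astype(np.uint8)
    # ignore around button/post
    ok=np.ones(m.shape,bool)
    if c=="top": bar=(r>150)&(b>.55*r+8); 
    else: ok[:int(m.shape[0]*.44),:int(m.shape[1]*.40)]=False
    B.append((c,off,m,ok))
for nm,mod,p0,ms,st in(("tile",tile,[449,138,80],T,[5,5,5]),("box",box,[505,-200,-24,100,20],B,[6,6,6,6,4])):
    for sel in(ms[:1],ms[1:],ms):
        p,f=fit(mod,p0,sel,st);print(nm,[s[0] for s in sel],p,f,[s[2].sum()/S/S for s in sel])
    for c,off,m,ok in ms:
        rr=render(c,off,m.shape,mod(p),*p[:3]);vis.append(cv2.resize(np.dstack([m*255,rr*0,rr*255]),(368,288)))
cv2.imwrite("pics/fit.png",np.vstack([np.hstack(vis[:2]),np.hstack(vis[2:])]))
E
python3 run.py
```

```text
tile ['top'] [452.35 139.89 170.36] 65.03125 [np.float64(811.71875)]
tile ['scene'] [452.78 143.26  -9.96] 64.078125 [np.float64(1064.15625)]
tile ['top', 'scene'] [452.77 142.28  -9.8 ] 151.1875 [np.float64(811.71875), np.float64(1064.15625)]
box ['top'] [ 507.35 -201.6   -22.47   91.02   22.88] 131.921875 [np.float64(1216.15625)]
box ['scene'] [ 506.84 -197.71  -22.54   91.55   22.26] 33.6875 [np.float64(981.21875)]
box ['top', 'scene'] [ 507.22 -200.7   -22.67   91.03   22.71] 218.671875 [np.float64(1216.15625), np.float64(981.21875)]
```

View pics/fit.png

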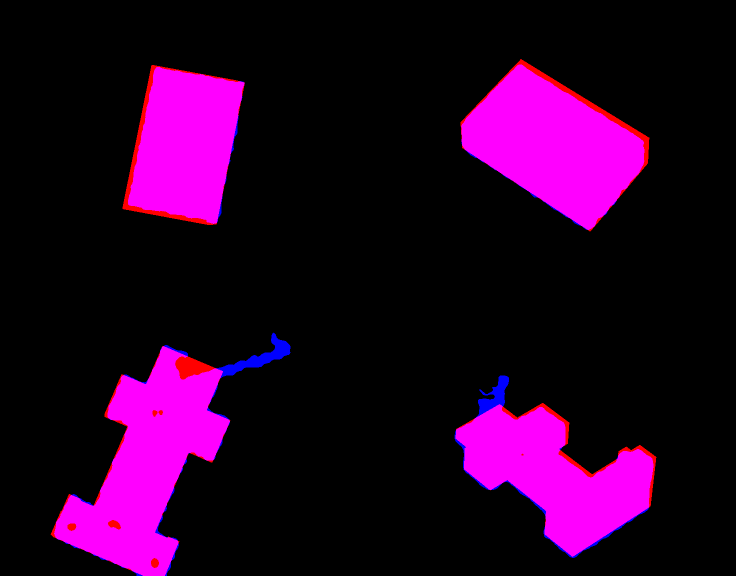

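Camera fits, averaged: pile at (452.6, 141.6) with yaw -10°, box at (507.1, -199.7) with yaw -22.5°. The two cameras differ by about 3.5 mm in y, the same way at both places, so the gripper will show which is right. I'm moving over the pile now.

Call:
step_arm([
  [[0.85,0,0,0,0.11],[0.85,0,0,0,0.11],[0.85,0,0,0,0.11],[0.85,0,0,0,0.108],[0.85,0.011,-0.038,0,0],[0.85,0.011,-0.038,0,0],[0.85,0.011,-0.038,0,0],[0.85,0.011,-0.038,0,0],[0.85,0.011,-0.038,0,0],[0.85,0.011,-0.038,0,0],[0.85,0.011,-0.038,0,0],[0.85,0.011,-0.038,0,0]],
], force=30)

```text
time_s: 2.7
position: [276.3, -220.9, 404.9]
orientation: [180.0, -0.1, -10.0]
contact_force: [1.8, 0.6, 0.4]
grip_width: 72.4
finger_force: 0.0
```

Call:
step_arm([
  [[0.85,0.011,-0.038,0,0],[0.85,0.011,-0.038,0,0],[0.85,0.011,-0.038,0,0],[0.85,0.011,-0.038,0,0],[0.85,0.011,-0.038,0,0],[0.85,0.011,-0.038,0,0],[0.85,0.011,-0.038,0,0],[0.85,0.011,-0.038,0,0],[0.85,0.011,-0.038,0,0],[0.85,0,0,0,0],[0.85,0,0,0,0]],
])

```text
time_s: 3.62
position: [414.5, -16.1, 409.4]
orientation: [-175.4, 0.1, -3.5]
contact_force: [-0.3, -0.8, 0.0]
grip_width: 72.7
finger_force: 0.0
```

```bash
python3 -c "
from h import *
s=arm.observe();print({k:np.round(s[k],1) for k in('time_s','joints','joint_vel','position','orientation','contact_force')})"
```

```text
{'time_s': np.float64(3.6), 'joints': array([ -3.6,  -4.7, -13.9,  80.9,   4.6, 180. ]), 'joint_vel': array([-0.9, -1.2, -1. ,  0.5, -0.3, -0.1]), 'position': array([414.5, -16.1, 409.4]), 'orientation': array([-1.754e+02,  1.000e-01, -3.500e+00]), 'contact_force': array([-0.3, -0.8,  0. ])}
```

Call:
step_arm([
  [[0.85,0,0,0,0],[0.85,0,0,0,0]],
])

```text
time_s: 3.78
position: [413.5, -16.5, 409.6]
orientation: [-175.4, 0.1, -3.6]
contact_force: [-0.2, 0.4, 0.4]
grip_width: 72.5
finger_force: 0.0
```

Joint 6 hit its 180° limit, so I'll use the half-turn equivalent grasp at yaw 170°.

Call:
step_arm([
  [[0.85,0,0,0,-0.12],[0.85,0,0,0,-0.12],[0.85,0,0,0,-0.12],[0.85,0,0,0,-0.12],[0.85,0,0,0,-0.12],[0.85,0,0,0,-0.12],[0.85,0,0,0,-0.12],[0.85,0,0,0,-0.12],[0.85,0,0,0,-0.12],[0.85,0,0,0,-0.12],[0.85,0,0,0,-0.12],[0.85,0,0,0,-0.12]],
])

```text
time_s: 4.78
position: [413.4, -16.4, 409.8]
orientation: [-179.4, -4.5, 79.2]
contact_force: [-0.6, -0.5, -0.2]
grip_width: 72.4
finger_force: 0.0
```

Call:
step_arm([
  [[0.85,0,0,0,-0.12],[0.85,0,0,0,-0.12],[0.85,0,0,0,-0.12],[0.85,0,0,0,-0.12],[0.85,0,0,0,-0.12],[0.85,0,0,0,-0.12],[0.85,0,0,0,-0.12],[0.85,0,0,0,-0.12],[0.85,0,0,0,-0.12],[0.85,0,0,0,-0.12],[0.85,0,0,0,-0.12],[0.85,0,0,0,-0.12]],
])

```text
time_s: 5.78
position: [413.4, -16.4, 409.8]
orientation: [175.6, -1.2, 161.8]
contact_force: [0.1, -0.5, 0.7]
grip_width: 72.2
finger_force: 0.0
```

Call:
step_arm([
  [[0.85,0,0,0,-0.12],[0.85,0,0,0,0],[0.85,0,0,0,0]],
])

```text
time_s: 6.03
position: [413.6, -16.2, 409.8]
orientation: [175.5, -0.7, 168.2]
contact_force: [-0.2, -0.9, 0.0]
grip_width: 72.6
finger_force: 0.0
```

The saturation left a 4.6° sideways tilt (j5). I'll undo it at the opposite wrist limit (j6 = -180).

Call:
step_arm([
  [[0.85,0,0,0,-0.122],[0.85,0,0,0,-0.122],[0.85,0,0,0,-0.122],[0.85,0,0,0,-0.122],[0.85,0,0,0,-0.122],[0.85,0,0,0,-0.122],[0.85,0,0,0,-0.122],[0.85,0,0,0,-0.122],[0.85,0,0,0,-0.122],[0.85,0,0,0,-0.122],[0.85,0,0,0,-0.122],[0.85,0,0,0,-0.122]],
])

```text
time_s: 7.03
position: [413.8, -16.0, 409.8]
orientation: [178.8, 4.4, -107.6]
contact_force: [1.1, -0.2, 0.5]
grip_width: 72.7
finger_force: 0.0
```

Call:
step_arm([
  [[0.85,0,0,0,-0.122],[0.85,0,0,0,-0.122],[0.85,0,0,0,-0.122],[0.85,0,0,0,-0.122],[0.85,0,0,0,-0.122],[0.85,0,0,0,-0.122],[0.85,0,0,0,-0.122],[0.85,0,0,0,-0.122],[0.85,0,0,0,-0.122],[0.85,0,0,0,-0.122],[0.85,0,0,0,-0.122],[0.85,0,0,0,-0.122]],
])

```text
time_s: 8.03
position: [413.8, -16.0, 409.7]
orientation: [-175.7, 1.6, -23.7]
contact_force: [-0.4, -0.2, 0.6]
grip_width: 72.3
finger_force: 0.0
```

Call:
step_arm([
  [[0.85,0,0,0,-0.122],[0.85,0,0,0,-0.122],[0.85,0,0,0,-0.122],[0.85,0,0,0,-0.122],[0.85,0,0,0,-0.122]],
])

```text
time_s: 8.45
position: [408.5, 53.6, 410.1]
orientation: [-178.3, -0.9, 6.7]
contact_force: [0.5, -0.0, 0.4]
grip_width: 72.6
finger_force: 0.0
```

```bash
cat > o.py <<'E'
from h import *
s=arm.observe();print({k:np.round(s[k],1) for k in('time_s','joints','position','orientation','contact_force')})
E
python3 o.py
```

```text
{'time_s': np.float64(8.4), 'joints': array([   7. ,   -5.5,  -14.5,   80. ,    1.7, -179.7]), 'position': array([408.5,  53.6, 410.1]), 'orientation': array([-178.3,   -0.9,    6.7]), 'contact_force': array([ 0.5, -0. ,  0.4])}
```

Call:
step_arm([
  [[0.85,0,0,0,0],[0.85,0,0,0,-0.06],[0.85,0,0,0,0]],
])

```text
time_s: 8.7
position: [405.1, 71.5, 410.2]
orientation: [-178.9, -1.0, 9.5]
contact_force: [-0.2, 0.4, -0.1]
grip_width: 72.6
finger_force: 0.0
```

```bash
python3 o.py
```

```text
{'time_s': np.float64(8.7), 'joints': array([   9.7,   -5.6,  -14.6,   80. ,    1.1, -179.8]), 'position': array([405.1,  71.5, 410.2]), 'orientation': array([-178.9,   -1. ,    9.5]), 'contact_force': array([-0.2,  0.4, -0.1])}
```

Call:
step_arm([
  [[0.85,0,0,0,-0.1],[0.85,0,0,0,0]],
])

```text
time_s: 8.87
position: [398.6, 98.1, 410.2]
orientation: [180.0, -1.1, 13.7]
contact_force: [0.5, -0.9, -1.0]
grip_width: 72.4
finger_force: 0.0
```

```bash
python3 o.py
```

```text
{'time_s': np.float64(8.9), 'joints': array([  13.8,   -5.7,  -14.7,   79.9,   -0. , -179.8]), 'position': array([398.6,  98.1, 410.2]), 'orientation': array([180. ,  -1.1,  13.7]), 'contact_force': array([ 0.5, -0.9, -1. ])}
```

Call:
step_arm([
  [[0.85,0,0,0,0.122],[0.85,0,0,0,0.122],[0.85,0,0,0,0.122],[0.85,0,0,0,0.122],[0.85,0,0,0,0.122],[0.85,0,0,0,0.122],[0.85,0,0,0,0.122],[0.85,0,0,0,0.122],[0.85,0,0,0,0.122],[0.85,0,0,0,0.122],[0.85,0,0,0,0.122],[0.85,0,0,0,0.122]],
])

```text
time_s: 9.87
position: [399.2, 95.8, 410.2]
orientation: [-179.0, -0.2, -70.9]
contact_force: [0.4, -0.4, 0.4]
grip_width: 72.4
finger_force: 0.0
```

Call:
step_arm([
  [[0.85,0,0,0,0.122],[0.85,0,0,0,0.122],[0.85,0,0,0,0.122],[0.85,0,0,0,0.122],[0.85,0,0,0,0.122],[0.85,0,0,0,0.122],[0.85,0,0,0,0.122],[0.85,0,0,0,0.122],[0.85,0,0,0,0.122],[0.85,0,0,0,0.122],[0.85,0,0,0,0.122],[0.85,0,0,0,0.122]],
])

```text
time_s: 10.87
position: [399.2, 95.8, 410.2]
orientation: [-179.7, 1.0, -154.8]
contact_force: [-0.4, -0.8, 0.3]
grip_width: 72.9
finger_force: 0.0
```

Call:
step_arm([
  [[0.85,0,0,0,0.122],[0.85,0,0,0,0.122],[0.85,0,0,0,0.122],[0.85,0,0,0,0.122],[0.85,0,0,0,0.122],[0.85,0,0,0,0],[0.85,0,0,0,0]],
])

```text
time_s: 11.45
position: [399.2, 96.1, 410.2]
orientation: [179.7, 1.0, 170.9]
contact_force: [-0.4, -0.0, 0.1]
grip_width: 72.6
finger_force: 0.0
```

```bash
cat > go.py <<'E'
# usage: go.py x y tipz yaw : tool-frame shift from now to bring grasp axis point (on tool axis, at depth d) to world x,y,z
import sys
from h import *
from scipy.spatial.transform import Rotation as Ro
s=arm.observe();p=np.array(s["position"]);o=np.array(s["orientation"])
R=Ro.from_euler("xyz",o,degrees=True).as_matrix()
x,y,z,d=map(float,sys.argv[1:5])
tip=p+R[:,2]*d
print("t",round(s["time_s"],2),"pos",p.round(1),"ori",o.round(2),"pt",tip.round(1),"width",round(s["grip_width"],1),"ff",round(s["finger_force"],1),"F",np.round(s["contact_force"],1),"j",np.round(s["joints"],1))
print("tool shift mm",(R.T@(np.array([x,y,z])-tip)).round(1))
if len(sys.argv)>5:
    t=(o[2]-float(sys.argv[5])+180)%360-180;print("turn rad",round(np.radians(t),3))
E
python3 go.py 452.6 141.6 60 164 170.1
```

```text
t 11.45 pos [399.2  96.1 410.2] ori [179.67   1.01 170.91] pt [402.2  96.5 246.2] width 72.6 ff 0.0 F [-0.4 -0.   0.1] j [ 13.6  -5.7 -14.7  79.9  -0.1  22.6]
tool shift mm [-39.4  51.4 187.2]
turn rad 0.014
```

Call:
step_arm([
  [[0.85,-0.0066,0.0086,0.031,0.014],[0.85,-0.0066,0.0086,0.031,0],[0.85,-0.0066,0.0086,0.031,0],[0.85,-0.0066,0.0086,0.031,0],[0.85,-0.0066,0.0086,0.031,0],[0.85,-0.0066,0.0086,0.031,0],[0.85,0,0,0,0],[0.85,0,0,0,0]],
])

```text
time_s: 12.12
position: [449.7, 141.1, 224.0]
orientation: [179.8, 0.8, 170.2]
contact_force: [0.4, 0.5, 0.9]
grip_width: 72.6
finger_force: 0.0
```

```bash
python3 - <<'E'
from h import *
a=[cv2.resize(cams.snapshot(c)[y-60:y+40,x-60:x+60,::-1],(396,330),interpolation=cv2.INTER_CUBIC) for c,(x,y) in(("top",(167,250)),("scene",(271,315)))]
cv2.imwrite("pics/over.png",np.hstack(a))
E
python3 go.py 452.6 141.6 8 164 170.1
```

```text
t 12.22 pos [450.6 141.2 226.7] ori [179.63   1.07 170.11] pt [453.7 141.7  62.7] width 72.4 ff 0.0 F [0.8 1.1 0. ] j [ 17.4   4.7 -27.9  56.3  -0.2  27.3]
tool shift mm [ 2.1 -0.7 54.7]
turn rad 0.0
```

View pics/over.png

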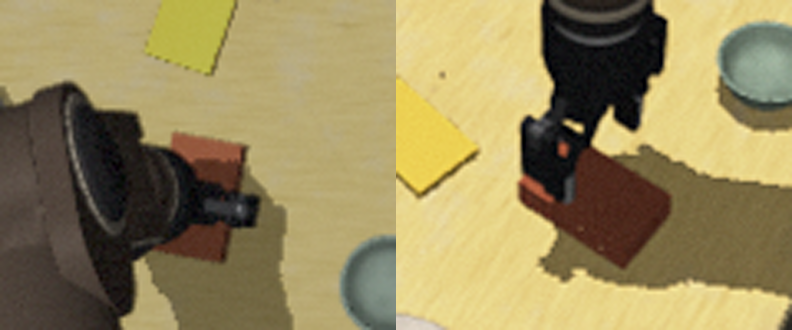

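The gripper straddles the pile with its fingers either side of the width. I'll descend, watching the force.

Call:
step_arm([
  [[0.85,0.001,0,0.012,0],[0.85,0.0005,0,0.012,0],[0.85,0,0,0.008,0],[0.85,0,0,0.008,0],[0.85,0,0,0.007,0],[0.85,0,0,0,0],[0.85,0,0,0,0]],
])

```text
time_s: 12.8
position: [449.6, 141.8, 178.3]
orientation: [179.7, 1.0, 170.1]
contact_force: [-0.4, -0.5, 0.2]
grip_width: 72.2
finger_force: 0.0
```

Call:
step_arm([
  [[0.85,0,0,0.003,0],[0.85,0,0,0.003,0],[0.85,0,0,0.003,0],[0.85,0,0,0,0]],
])

```text
time_s: 13.13
position: [449.6, 141.9, 168.6]
orientation: [179.7, 1.0, 170.1]
contact_force: [-0.1, 0.7, -0.6]
grip_width: 72.2
finger_force: 0.0
```

Call:
step_arm([
  [[0.85,0,0,0.0015,0],[0.85,0,0,0.0015,0],[0.85,0,0,0,0]],
])

```text
time_s: 13.38
position: [449.8, 141.9, 165.9]
orientation: [179.7, 1.0, 170.1]
contact_force: [-0.9, 0.3, 0.4]
grip_width: 72.8
finger_force: 0.0
```

Call:
step_arm([
  [[0.85,0,0,0.001,0],[0.85,0,0,0.001,0],[0.85,0,0,0,0]],
])

```text
time_s: 13.63
position: [449.9, 142.0, 165.1]
orientation: [179.6, 1.0, 170.1]
contact_force: [-2.6, -0.4, 9.5]
grip_width: 72.7
finger_force: 4.5
```

Call:
step_arm([
  [[0.85,0,0,-0.003,0],[0.85,0,0,-0.003,0],[0.85,0,0,0,0]],
])

```text
time_s: 13.88
position: [450.1, 142.0, 170.8]
orientation: [179.6, 1.1, 170.1]
contact_force: [1.7, 0.3, -0.2]
grip_width: 73.0
finger_force: 0.0
```

Call:
step_arm([
  [[0.6,0,0,0,0],[0.6,0,0,0,0],[0.6,0,0,0,0],[0.6,0,0,0,0],[0.6,0,0,0,0],[0.6,0,0,0,0]],
], force=50)

```text
time_s: 14.38
position: [450.0, 142.0, 170.5]
orientation: [179.6, 1.0, 170.1]
contact_force: [-2.2, 0.1, 7.1]
grip_width: 59.2
finger_force: 55.1
```

Call:
step_arm([
  [[0.6,0,0,-0.004,0],[0.6,0,0,-0.008,0],[0.6,0,0,-0.012,0],[0.6,0,0,-0.02,0],[0.6,0,0,-0.02,0],[0.6,0,0,-0.02,0.055],[0.6,0,0,-0.02,0.055],[0.6,0,0,-0.01,0.055],[0.6,0,0,0,0.055],[0.6,0,0,0,0],[0.6,0,0,0,0]],
])

```text
time_s: 15.3
position: [447.4, 141.5, 284.1]
orientation: [179.5, 0.9, 157.6]
contact_force: [-0.8, -0.9, -2.3]
grip_width: 59.0
finger_force: 54.7
```

```bash
python3 go.py 515.9 -202.6 115 155 157.5
```

```text
t 15.3 pos [447.4 141.5 284.1] ori [179.47   0.88 157.57] pt [450.2 141.9 129.1] width 59.0 ff 54.7 F [-0.8 -0.9 -2.3] j [ 17.6   2.4 -22.8  63.8  -0.2  40. ]
tool shift mm [-192.  -293.5   14.3]
turn rad 0.001
```

Call:
step_arm([
  [[0.6,-0.008,-0.0125,0,0],[0.6,-0.016,-0.0245,0,0],[0.6,-0.016,-0.0245,0,0],[0.6,-0.016,-0.0245,0,0],[0.6,-0.016,-0.0245,0,0],[0.6,-0.016,-0.0245,0,0],[0.6,-0.016,-0.0245,0,0],[0.6,-0.016,-0.0245,0,0],[0.6,-0.016,-0.0245,0,0],[0.6,-0.016,-0.0245,0,0],[0.6,-0.016,-0.0245,0,0],[0.6,-0.016,-0.0245,0,0]],
])

```text
time_s: 16.3
position: [509.4, -190.8, 283.4]
orientation: [179.4, 0.8, 157.6]
contact_force: [0.8, 0.2, -1.8]
grip_width: 59.1
finger_force: 54.8
```

Call:
step_arm([
  [[0.6,-0.008,-0.0115,0.01,0],[0.6,0,0,0.005,0],[0.6,0,0,0,0],[0.6,0,0,0,0]],
])

```text
time_s: 16.63
position: [512.3, -202.2, 268.0]
orientation: [179.4, 0.7, 157.5]
contact_force: [0.7, -0.3, -2.7]
grip_width: 59.6
finger_force: 54.9
```

```bash
python3 go.py 515.9 -202.6 115 155 157.5; python3 - <<'E'
from h import *
for c,(x,y) in(("top",(300,225)),("scene",(307,210))):
    im=cams.snapshot(c)[:,:,::-1];cv2.imwrite(f"pics/{c}1.png",im)
    globals()[c]=cv2.resize(im[y-45:y+45,x-50:x+50],(400,360),interpolation=cv2.INTER_CUBIC)
cv2.imwrite("pics/held.png",np.hstack([top,scene]))
E
```

```text
t 16.63 pos [ 512.3 -202.2  268. ] ori [179.41   0.72 157.53] pt [ 514.7 -201.4  113.1] width 59.6 ff 54.9 F [ 0.7 -0.3 -2.7] j [-21.7  11.6 -14.4  63.3   0.6   0.8]
tool shift mm [-1.5 -0.6 -1.9]
turn rad 0.0
```

View pics/held.png

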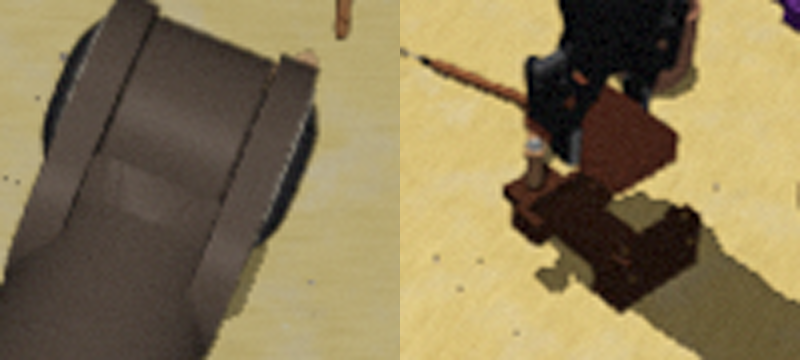

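The scene view shows the pile held level and square above the brown box, which is at about (600,240) in the crop. Lowering it now.

Call:
step_arm([
  [[0.6,-0.0015,-0.0006,0.01,0],[0.6,0,0,0.012,0],[0.6,0,0,0.012,0],[0.6,0,0,0.01,0],[0.6,0,0,0.006,0],[0.6,0,0,0,0],[0.6,0,0,0,0]],
])

```text
time_s: 17.32
position: [515.0, -203.7, 219.2]
orientation: [179.4, 0.9, 157.5]
contact_force: [0.5, -0.4, -3.1]
grip_width: 59.4
finger_force: 54.9
```

```bash
python3 go.py 515.9 -202.6 60 155 157.5; python3 - <<'E'
from h import *
im=cams.snapshot("scene")[:,:,::-1];x,y=307,215
cv2.imwrite("pics/held2.png",cv2.resize(im[y-45:y+45,x-60:x+60],(800,600),interpolation=cv2.INTER_CUBIC))
E
```

```text
t 17.32 pos [ 515.  -203.7  219.2] ori [179.44   0.87 157.5 ] pt [ 517.8 -203.2   64.2] width 59.4 ff 54.9 F [ 0.5 -0.4 -3.1] j [-21.7  13.5 -18.3  57.2   0.5   0.8]
tool shift mm [ 2.  -0.2  4.2]
turn rad 0.0
```

View pics/held2.png

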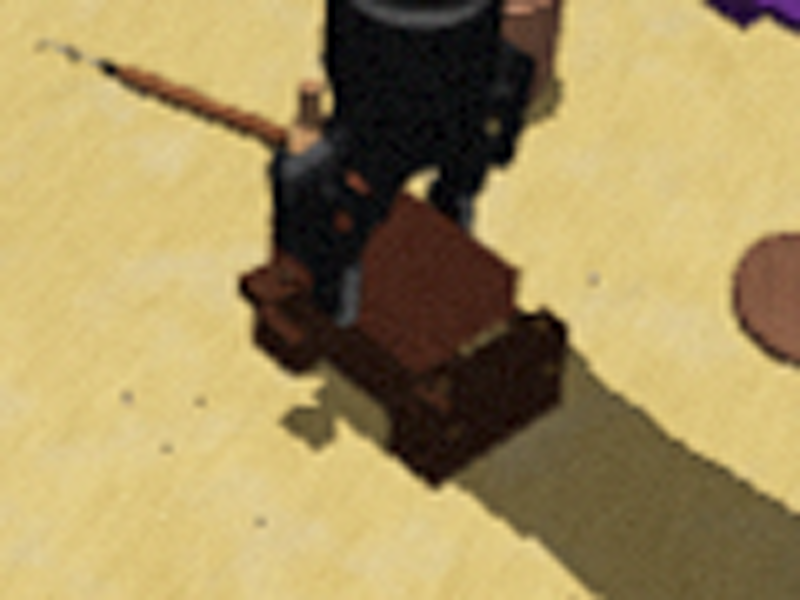

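The pile is square to the lip and just clear of it, with the lip's inner edge at about (480,340) in the crop. I'll continue down towards the low wall, feeling for contact.

Call:
step_arm([
  [[0.6,0.001,-0.0002,0.005,0],[0.6,0,0,0.004,0],[0.6,0,0,0.004,0],[0.6,0,0,0,0]],
])

```text
time_s: 17.7
position: [513.9, -203.7, 205.4]
orientation: [179.4, 0.8, 157.5]
contact_force: [-0.3, -0.5, -3.4]
grip_width: 59.1
finger_force: 54.9
```

Call:
step_arm([
  [[0.6,0,0,0.004,0],[0.6,0,0,0.004,0],[0.6,0,0,0.002,0],[0.6,0,0,0,0]],
])

```text
time_s: 18.03
position: [514.2, -203.7, 195.6]
orientation: [179.4, 0.8, 157.5]
contact_force: [0.3, -0.5, -3.9]
grip_width: 59.1
finger_force: 54.9
```

Call:
step_arm([
  [[0.6,0,0,0.0015,0],[0.6,0,0,0.0015,0],[0.6,0,0,0.0015,0],[0.6,0,0,0,0]],
], force=35)

```text
time_s: 18.37
position: [514.5, -203.7, 192.3]
orientation: [179.4, 0.9, 157.5]
contact_force: [-2.9, 0.3, 1.2]
grip_width: 59.1
finger_force: 55.3
```

Call:
step_arm([
  [[0.6,0,0,0.001,0],[0.6,0,0,0.001,0],[0.6,0,0,0,0]],
])

```text
time_s: 18.62
position: [514.4, -203.6, 191.3]
orientation: [179.4, 1.0, 157.5]
contact_force: [-5.5, 2.7, 9.9]
grip_width: 59.1
finger_force: 56.6
```

Call:
step_arm([
  [[0.6,0,0,0.001,0],[0.6,0,0,0.001,0],[0.6,0,0,0,0]],
])

```text
time_s: 18.87
position: [514.3, -203.5, 189.4]
orientation: [179.4, 0.9, 157.5]
contact_force: [-7.9, 3.6, 10.6]
grip_width: 59.1
finger_force: 57.2
```

Call:
step_arm([
  [[0.6,0,0,0.001,0],[0.6,0,0,0.001,0],[0.6,0,0,0,0]],
])

```text
time_s: 19.12
position: [514.1, -203.5, 187.4]
orientation: [179.4, 0.9, 157.5]
contact_force: [-9.1, 3.9, 12.6]
grip_width: 59.3
finger_force: 57.7
```

Call:
step_arm([
  [[0.6,0.001,0,0.0005,0],[0.6,0.002,0,0,0],[0.6,0.002,0,0,0],[0.6,0,0,0,0]],
])

```text
time_s: 19.45
position: [511.3, -202.3, 187.0]
orientation: [179.4, 1.2, 157.5]
contact_force: [2.2, -1.1, 7.1]
grip_width: 59.2
finger_force: 56.9
```

Call:
step_arm([
  [[0.6,0.001,0,0,0],[0.6,0.001,0,0,0],[0.6,0,0,0,0]],
])

```text
time_s: 19.7
position: [509.7, -201.7, 186.9]
orientation: [179.4, 1.2, 157.5]
contact_force: [2.7, -1.3, 5.9]
grip_width: 59.0
finger_force: 56.8
```

```bash
python3 go.py 507.1 -198.9 20 155 157.5; python3 - <<'E'
from h import *
im=cams.snapshot("scene")[:,:,::-1];x,y=307,215
cv2.imwrite("pics/held3.png",cv2.resize(im[y-45:y+45,x-60:x+60],(800,600),interpolation=cv2.INTER_CUBIC))
E
```

```text
t 19.7 pos [ 509.7 -201.7  186.9] ori [179.44   1.21 157.48] pt [ 513.3 -201.5   31.9] width 59.0 ff 56.8 F [ 2.7 -1.3  5.9] j [-21.7  14.2 -21.8  52.7   0.5   0.8]
tool shift mm [ 7.  -0.1 11.8]
turn rad -0.0
```

View pics/held3.png

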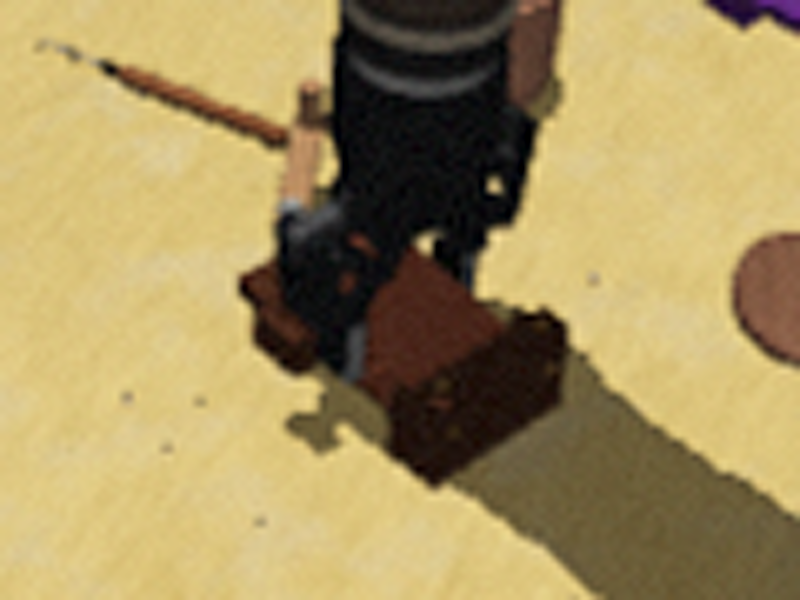

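The far end of the pile now goes under the lip (the lip hides its end at about (470,370)). I'll keep sliding it towards the tall wall until it meets it.

Call:
step_arm([
  [[0.6,0.0015,0,0,0],[0.6,0.0015,0,0,0],[0.6,0.001,0,0,0],[0.6,0,0,0,0]],
])

```text
time_s: 20.08
position: [503.8, -199.2, 184.6]
orientation: [179.4, 0.8, 157.5]
contact_force: [0.1, 0.2, -2.0]
grip_width: 59.1
finger_force: 55.8
```

Call:
step_arm([
  [[0.6,0.001,0,0,0],[0.6,0.001,0,0,0],[0.6,0,0,0,0]],
])

```text
time_s: 20.33
position: [502.8, -198.8, 184.8]
orientation: [179.4, 0.9, 157.5]
contact_force: [4.5, -2.6, -3.3]
grip_width: 58.9
finger_force: 55.7
```

Call:
step_arm([
  [[0.6,-0.001,0,0,0],[0.6,0,0,0.001,0],[0.6,0,0,0.001,0],[0.6,0,0,0,0]],
])

```text
time_s: 20.67
position: [503.4, -199.0, 183.5]
orientation: [179.4, 0.9, 157.5]
contact_force: [-0.5, -0.1, 5.4]
grip_width: 59.4
finger_force: 56.8
```

Call:
step_arm([
  [[0.6,0,0,0.001,0],[0.6,0,0,0.001,0],[0.6,0,0,0,0]],
])

```text
time_s: 20.92
position: [503.8, -199.1, 182.1]
orientation: [179.4, 1.0, 157.5]
contact_force: [-0.5, 0.1, 8.7]
grip_width: 58.9
finger_force: 57.2
```

Call:
step_arm([
  [[0.6,0,0,0.001,0],[0.6,0,0,0,0],[0.6,0,0,0,0]],
])

```text
time_s: 21.17
position: [503.9, -199.2, 181.3]
orientation: [179.4, 1.0, 157.5]
contact_force: [0.2, -0.2, 8.9]
grip_width: 59.2
finger_force: 57.4
```

Call:
step_arm([
  [[0.6,0,0,0.001,0],[0.6,0,0,0,0],[0.6,0,0,0,0]],
])

```text
time_s: 21.42
position: [504.2, -199.3, 180.5]
orientation: [179.4, 1.0, 157.5]
contact_force: [0.9, -0.3, 8.6]
grip_width: 59.4
finger_force: 57.5
```

Call:
step_arm([
  [[0.6,0,0,0.001,0],[0.6,0,0,0,0],[0.6,0,0,0,0]],
])

```text
time_s: 21.67
position: [504.2, -199.4, 180.0]
orientation: [179.4, 1.1, 157.5]
contact_force: [0.3, 0.9, 11.7]
grip_width: 59.2
finger_force: 58.0
```

Call:
step_arm([
  [[0.6,0,0,0.001,0],[0.6,0,0,0,0],[0.6,0,0,0,0]],
])

```text
time_s: 21.92
position: [504.2, -199.3, 179.9]
orientation: [179.5, 1.1, 157.5]
contact_force: [-3.0, 1.1, 19.4]
grip_width: 59.2
finger_force: 58.9
```

Call:
step_arm([
  [[0.6,0,0,-0.0015,0],[0.82,0,0,0,0],[0.82,0,0,0,0],[0.82,0,0,0,0],[0.82,0,0,0,0]],
])

```text
time_s: 22.33
position: [503.3, -198.9, 178.0]
orientation: [179.4, 0.8, 157.5]
contact_force: [0.1, 0.1, -0.7]
grip_width: 70.2
finger_force: 0.0
```

Call:
step_arm([
  [[0.82,0,0,-0.004,0],[0.82,0,0,-0.01,0],[0.82,0,0,-0.02,0],[0.82,0,0,-0.03,0],[0.82,0,0,-0.03,0],[0.82,0,0,-0.03,0],[0.82,0,0,0,0],[0.82,0,0,0,0]],
])

```text
time_s: 23.0
position: [502.0, -199.7, 305.5]
orientation: [179.4, 1.2, 157.5]
contact_force: [0.2, 0.6, 0.4]
grip_width: 70.1
finger_force: 0.0
```

```bash
python3 o.py; python3 - <<'E'
from h import *
im=cams.snapshot("scene")[:,:,::-1];x,y=307,215
cv2.imwrite("pics/scene2.png",im)
cv2.imwrite("pics/rel.png",cv2.resize(im[y-45:y+45,x-60:x+60],(800,600),interpolation=cv2.INTER_CUBIC))
E
```

```text
{'time_s': np.float64(23.0), 'joints': array([-21.8,   9.3, -12.3,  67.2,   0.6,   0.7]), 'position': array([ 502. , -199.7,  305.5]), 'orientation': array([179.4,   1.2, 157.5]), 'contact_force': array([0.2, 0.6, 0.4])}
```

View pics/rel.png

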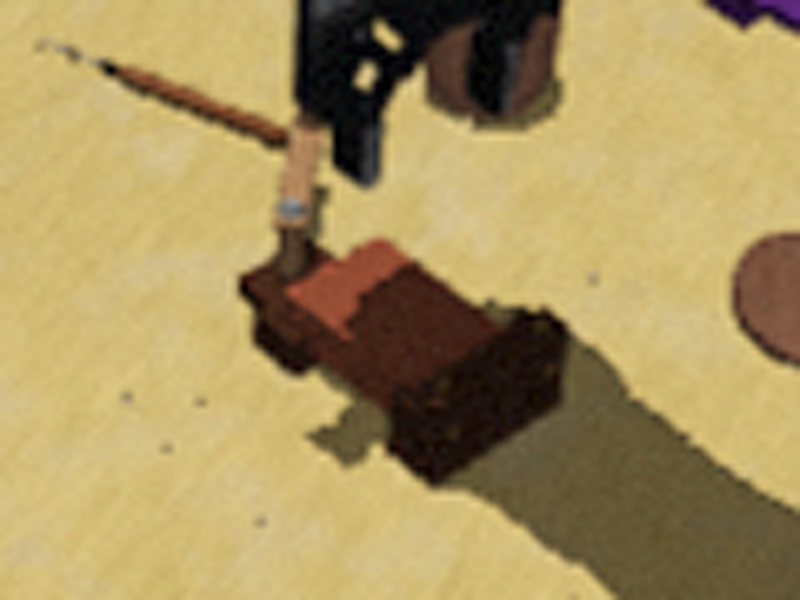

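The pile lies in the box with its lip end under the lip and looks level. Its other top edge runs from (290,290) to (380,240) in the crop. I'll check the corners and work out a gentle seating press with shut fingers.

```bash
python3 go.py 536.7 -211.1 45 173 157.5; python3 - <<'E'
from h import *
a=np.radians(-22.54);R=np.array([[np.cos(a),-np.sin(a)],[np.sin(a),np.cos(a)]])
for x in (48,50,52):
  for z in(37,43):
    for y in(-30,30):
      w=R@[x,y]+[506.84,-197.71];u=proj("scene",[*w,z]);print(x,y,z,((u-[247,170]+.5)*6.667).round(0))
E
```

```text
t 23.05 pos [ 501.5 -199.5  303.6] ori [179.44   1.01 157.48] pt [ 505.  -199.1  130.7] width 69.8 ff 0.0 F [-0.2  0.1 -0.6] j [-21.8   9.4 -12.5  67.1   0.6   0.7]
tool shift mm [-32.4   0.2  86.2]
turn rad -0.0
48 -30 37 [386. 235.]
48 30 37 [288. 292.]
48 -30 43 [386. 225.]
48 30 43 [289. 282.]
50 -30 37 [383. 233.]
50 30 37 [286. 289.]
50 -30 43 [383. 223.]
50 30 43 [286. 280.]
52 -30 37 [380. 231.]
52 30 37 [283. 287.]
52 -30 43 [380. 221.]
52 30 43 [283. 277.]
```

Call:
step_arm([
  [[0,-0.01,0,0.01,0],[0,-0.01,0,0.01,0],[0,-0.012,0,0.01,0],[0,0,0,0.01,0],[0,0,0,0.01,0],[0,0,0,0.01,0],[0,0,0,0.01,0],[0,0,0,0.008,0],[0,0,0,0,0],[0,0,0,0,0]],
])

```text
time_s: 23.88
position: [532.1, -211.3, 224.7]
orientation: [179.4, 0.9, 157.5]
contact_force: [-0.2, 0.1, 0.1]
grip_width: -0.2
finger_force: 0.0
```

Call:
step_arm([
  [[0,0,0,0.004,0],[0,0,0,0.003,0],[0,0,0,0.003,0],[0,0,0,0,0]],
])

```text
time_s: 24.22
position: [532.4, -211.4, 214.8]
orientation: [179.4, 0.9, 157.5]
contact_force: [-0.9, 0.1, -0.9]
grip_width: -0.1
finger_force: 0.0
```

Call:
step_arm([
  [[0,0,0,0.0015,0],[0,0,0,0.0015,0],[0,0,0,0.001,0],[0,0,0,0,0]],
])

```text
time_s: 24.55
position: [532.6, -211.4, 211.0]
orientation: [179.4, 0.9, 157.5]
contact_force: [0.8, 0.1, -1.0]
grip_width: 0.1
finger_force: 0.0
```

Call:
step_arm([
  [[0,0,0,0.001,0],[0,0,0,0.001,0],[0,0,0,0,0]],
])

```text
time_s: 24.8
position: [532.6, -211.4, 210.5]
orientation: [179.4, 1.0, 157.5]
contact_force: [-4.0, 1.2, 9.6]
grip_width: -0.2
finger_force: 4.6
```

Contact came at TCP z 210.5, which puts the pile top at about 37 mm: seated. Next I'll rise and turn the tool so the fingers can cage the knob.

Call:
step_arm([
  [[0,0,0,-0.02,0],[0,0,0,-0.03,0],[0,0,0,-0.03,-0.118],[0,0,0,0,-0.118],[0,0,0,0,-0.118],[0,0,0,0,-0.118],[0,0,0,0,-0.118],[0,0,0,0,-0.118],[0,0,0,0,-0.118],[0,0,0,0,-0.118],[0,0,0,0,-0.118],[0,0,0,0,-0.118]],
])

```text
time_s: 25.8
position: [531.2, -211.7, 289.2]
orientation: [-179.4, 0.9, -134.6]
contact_force: [0.3, -0.4, 0.6]
grip_width: -0.4
finger_force: 0.0
```

Call:
step_arm([
  [[0.3,0,0,0,-0.118],[0.3,0,0,0,-0.118],[0.3,0,0,0,-0.118],[0.3,0,0,0,-0.118],[0.3,0,0,0,-0.118],[0.3,0,0,0,-0.118],[0.3,0,0,0,-0.118],[0.3,0,0,0,-0.118],[0.3,0,0,0,-0.118],[0.3,0,0,0,0],[0.3,0,0,0,0]],
])

```text
time_s: 26.72
position: [531.2, -211.7, 289.1]
orientation: [-178.9, -0.1, -74.2]
contact_force: [-0.0, 0.4, 0.3]
grip_width: 25.3
finger_force: 0.0
```

```bash
python3 go.py 598.6 -291.7 90 173 -73.8; python3 - <<'E'
from h import *
for c in("scene","top"):
    cams.snapshot(c)
    for n,z in(("button_knob",58.5),("pivot",40)):
        for r in nets.spot_point(c,n)[:3]: print(n,c,round(r["p"],2),np.round(r["centre"],1),at_z(c,r["centre"],z).round(1))
for c in("scene","top"): print(c,proj(c,[598.6,-291.7,58.5]).round(1),proj(c,[580.5,-229.3,40]).round(1))
E
```

```text
t 26.72 pos [ 531.2 -211.7  289.1] ori [-1.7894e+02 -1.2000e-01 -7.4240e+01] pt [ 534.4 -211.1  116.2] width 25.3 ff 0.0 F [-0.   0.4  0.3] j [ -21.8   13.1   -9.7   66.3    0.6 -127.6]
tool shift mm [ 94.9 -39.4  27.1]
turn rad -0.008
button_knob scene 0.57 [295.1 184.5] [ 596.6 -295.8   58.5]
button_knob scene 0.41 [373.7 157.1] [ 421.1 -555.    58.5]
pivot scene 0.69 [288.1 199.9] [ 592.6 -238.1   40. ]
pivot scene 0.6 [358.3 154.6] [ 479.9 -570.3   40. ]
button_knob top 0.74 [420.6 265.5] [ 416.6 -544.6   58.5]
pivot top 0.84 [432.6 238.7] [ 488.7 -582.4   40. ]
scene [294. 185.] [290.4 202.7]
top [325.1 196.6] [301.6 203.8]
```

Call:
step_arm([
  [[0.3,0.024,-0.01,0,0],[0.3,0.024,-0.01,0,0],[0.3,0.024,-0.01,0,0],[0.3,0.023,-0.0095,0,0],[0.3,0,0,0.01,0],[0.3,0,0,0.017,0],[0.3,0,0,0,0],[0.3,0,0,0,0]],
])

```text
time_s: 27.68
position: [595.1, -291.6, 261.7]
orientation: [-179.1, 0.0, -74.1]
contact_force: [-0.7, -0.4, 0.4]
grip_width: 25.4
finger_force: 0.0
```

```bash
python3 go.py 598.6 -291.7 54 173 -73.8; python3 - <<'E'
from h import *
im=cams.snapshot("scene")[:,:,::-1];x,y=300,190
cv2.imwrite("pics/knob.png",cv2.resize(im[y-45:y+45,x-60:x+60],(800,600),interpolation=cv2.INTER_CUBIC))
E
```

```text
t 27.68 pos [ 595.1 -291.6  261.7] ori [-179.08    0.    -74.07] pt [ 597.8 -290.8   88.7] width 25.4 ff 0.0 F [-0.7 -0.4  0.4] j [ -26.2   23.5    1.1   66.9    0.6 -132.1]
tool shift mm [ 1.1  0.  34.7]
turn rad -0.005
```

View pics/knob.png

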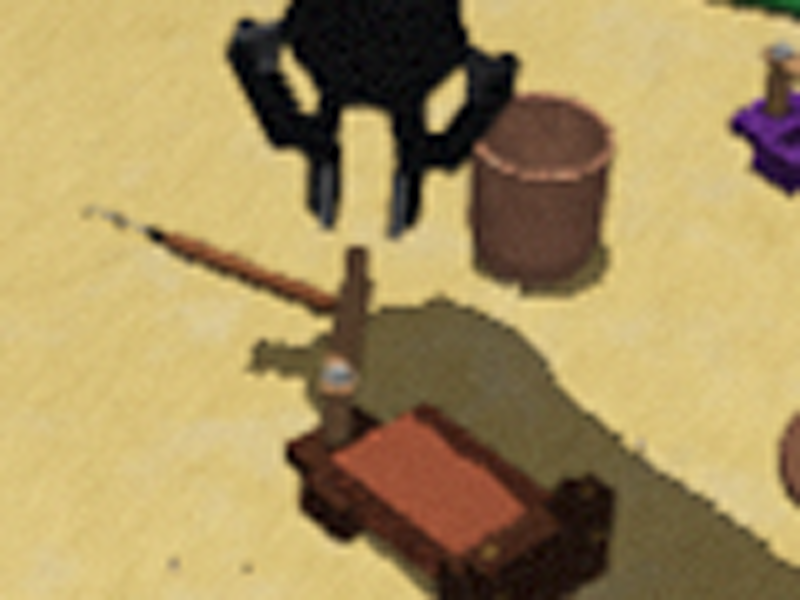

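The two fingertips straddle the knob (tips at (325,225) and (400,235), knob at (357,255) in the crop), and the pile lies neatly in the box. I'll descend, narrow the cage and sweep the arc.

Call:
step_arm([
  [[0.3,0.001,0,0.012,0],[0.3,0,0,0.012,0],[0.3,0,0,0.01,0],[0.2,0,0,0,0],[0.2,0,0,0,0],[0.2,0,0,0,0]],
])

```text
time_s: 28.23
position: [596.7, -292.9, 229.1]
orientation: [-179.0, -0.1, -74.1]
contact_force: [0.5, -0.3, -0.7]
grip_width: 16.8
finger_force: 0.0
```

Call:
step_arm([
  [[0.2,0,0.004,0,0.06],[0.2,-0.0004,0.0071,0,0.11],[0.2,-0.0004,0.0071,0,0.11],[0.2,-0.0004,0.0071,0,0.11],[0.2,-0.0004,0.0071,0,0.11],[0.2,-0.0004,0.0071,0,0.11],[0.2,-0.0004,0.0071,0,0.11],[0.2,-0.0004,0.0071,0,0.11],[0.2,-0.0004,0.0071,0,0.11],[0.2,-0.0004,0.0071,0,0.11]],
])

```text
time_s: 29.07
position: [533.9, -277.6, 229.2]
orientation: [-179.2, 0.9, -134.6]
contact_force: [0.0, -1.5, 0.6]
grip_width: 17.1
finger_force: 0.7
```

```bash
cat > b.py <<'E'
import subprocess
from h import *
from scipy.spatial.transform import Rotation as Ro
s=arm.observe();p=np.array(s["position"]);o=np.array(s["orientation"]);t=p+Ro.from_euler("xyz",o,degrees=True).as_matrix()[:,2]*165
d=t[:2]-[580.5,-229.3];ang=np.degrees(np.arctan2(d[1],d[0]))
print("t",s["time_s"],"tip",t.round(1),"r",np.hypot(*d).round(1),"a",(ang-157.5)%360,"yaw-a",((o[2]-157.5)%360).round(1),"F",np.round(s["contact_force"],1),"w",s["grip_width"],"ff",s["finger_force"])
E
python3 b.py
```

```text
t 29.0667 tip [ 537.2 -277.4   64.2] r 64.7 a 70.54110717984588 yaw-a 67.9 F [ 0.  -1.5  0.6] w 17.080237968646916 ff 0.6553335674107075
```

Call:
step_arm([
  [[0.2,-0.0004,0.0071,0,0.11],[0.2,-0.0004,0.0071,0,0.11],[0.2,-0.0004,0.0071,0,0.11],[0.2,-0.0004,0.0071,0,0.11],[0.2,-0.0004,0.0071,0,0.11],[0.2,-0.0004,0.0071,0,0.11],[0.2,-0.0004,0.0071,0,0.11],[0.2,-0.0004,0.0071,0,0.11],[0.2,-0.0004,0.0071,0,0.11],[0.2,0,0,0,0]],
])

```text
time_s: 29.9
position: [515.7, -217.9, 228.8]
orientation: [179.6, 1.1, 168.9]
contact_force: [0.4, 0.2, 0.7]
grip_width: 17.0
finger_force: 0.0
```

```bash
python3 b.py
```

```text
t 29.9 tip [ 519.  -217.5   63.8] r 62.6 a 11.624174208059742 yaw-a 11.4 F [0.4 0.2 0.7] w 16.98318375531039 ff 0.0
```

Call:
step_arm([
  [[0.2,0,0.004,0,0.06],[0.2,0,0.004,0,0.06],[0.2,0,0.003,0,0.06],[0.2,0,0,0,0],[0.2,0,0,0,0]],
])

```text
time_s: 30.32
position: [518.3, -208.1, 228.3]
orientation: [179.5, 1.0, 159.0]
contact_force: [-0.8, -0.7, -0.4]
grip_width: 17.1
finger_force: 0.0
```

Call:
step_arm([
  [[0.2,0,0.002,0,0],[0.2,0,0.001,0,0],[0.2,0,0,0,0]],
])

```text
time_s: 30.57
position: [519.2, -205.1, 228.0]
orientation: [179.5, 0.9, 158.8]
contact_force: [0.0, -0.2, -0.0]
grip_width: 17.0
finger_force: 0.3
```

```bash
python3 b.py
```

```text
t 30.5667 tip [ 522.3 -204.7   63. ] r 63.2 a 359.5641807541023 yaw-a 1.3 F [ 0.  -0.2 -0. ] w 17.005607119142912 ff 0.2793561201542616
```

Nearly there. I'll push on until the stop is felt.

Call:
step_arm([
  [[0.2,0,0.0015,0,0],[0.2,0,0.001,0,0],[0.2,0,0,0,0],[0.2,0,0,0,0]],
])

```text
time_s: 30.9
position: [519.8, -203.6, 228.0]
orientation: [179.7, 0.9, 158.7]
contact_force: [-2.6, -6.6, 0.3]
grip_width: 17.2
finger_force: 3.4
```

Call:
step_arm([
  [[0.2,0,0.001,0,0],[0.2,0,0,0,0],[0.2,0,0,0,0]],
])

```text
time_s: 31.15
position: [520.0, -203.2, 228.0]
orientation: [179.8, 0.9, 158.7]
contact_force: [-3.5, -8.2, 0.8]
grip_width: 17.2
finger_force: 4.9
```

```bash
python3 b.py
```

```text
t 31.15 tip [ 522.7 -203.5   63. ] r 63.3 a 358.4640924234793 yaw-a 1.2 F [-3.5 -8.2  0.8] w 17.194182831447048 ff 4.861171692609787
```

The stop is met: about 9 N with no further motion. I'll back off within the cage slack and lift away.

Call:
step_arm([
  [[0.2,0,-0.002,0,0],[0.2,0,-0.0015,0,0],[0.2,0,0,0,0],[0.3,0,0,0,0],[0.3,0,0,0,0]],
])

```text
time_s: 31.57
position: [519.3, -204.8, 227.8]
orientation: [179.4, 0.9, 158.8]
contact_force: [-0.1, -0.2, -0.7]
grip_width: 25.6
finger_force: 0.0
```

Call:
step_arm([
  [[0.3,0,0,-0.01,0],[0.3,0,0,-0.02,0],[0.3,0,0,-0.03,0],[0.3,0,0,-0.04,0],[0.3,0,0,-0.04,0],[0.3,0.03,0,-0.02,0],[0.3,0.04,0,0,0],[0.3,0.04,0,0,0],[0.3,0.04,0,0,0],[0.3,0.03,0,0,0],[0.3,0,0,0,0],[0.3,0,0,0,0]],
])

```text
time_s: 32.57
position: [347.4, -139.7, 386.3]
orientation: [179.5, 1.1, 158.8]
contact_force: [0.3, 0.2, 0.5]
grip_width: 25.7
finger_force: 0.0
```

```bash
python3 b.py; python3 - <<'E'
from h import *
np.set_printoptions(precision=1,suppress=True)
for c in("scene","top"):
    cams.snapshot(c)
    for n,z in(("button_knob",58.5),("pivot",40),("tile_top_c",32.5),("stain_jar_1",0),("test_bowl_a",0),("bisque_cup",0)):
        for r in nets.spot_point(c,n)[:2]: print(n,c,round(r["p"],2),np.array(r["centre"]),at_z(c,r["centre"],z))
    a=np.radians(-22.5);w=np.array([507.1+14.5*np.cos(a),-198.9+14.5*np.sin(a),58.5]);print("expected closed knob",w,proj(c,w))
E
```

```text
t 32.5667 tip [ 350.9 -139.4  221.4] r 246.6 a 1.1137244470422445 yaw-a 1.3 F [0.3 0.2 0.5] w 25.739116325506 ff 0.0
button_knob scene 0.59 [304.8 206.4] [ 526.1 -215.1   58.5]
pivot scene 0.79 [288.3 202. ] [ 587.7 -229.5   40. ]
tile_top_c scene 0.97 [210.5 294. ] [611.2 169.5  32.5]
tile_top_c scene 0.9 [309.2 220.8] [ 498.7 -189.5   32.5]
stain_jar_1 scene 0.73 [219.9 241.6] [707.5 -21.2   0. ]
test_bowl_a scene 0.58 [323.2 280.8] [381.7 -24.2  -0. ]
expected closed knob [ 520.5 -204.4   58.5] [305.  209.1]
button_knob top 0.63 [294.8 226.4] [ 517.5 -210.9   58.5]
button_knob top 0.49 [421.3 261.8] [ 426.4 -546.6   58.5]
pivot top 0.72 [303.8 206.1] [ 574.3 -235.3   40. ]
tile_top_c top 0.95 [163.1 194. ] [605.6 152.1  32.5]
tile_top_c top 0.92 [292.7 230.2] [ 508.8 -205.6   32.5]
stain_jar_1 top 0.82 [228.3 157.6] [714.8 -22.4   0. ]
test_bowl_a top 0.95 [226.2 275.2] [384.3 -22.7   0. ]
bisque_cup top 0.63 [363.5 209.9] [ 569.2 -402.9    0. ]
expected closed knob [ 520.5 -204.4   58.5] [292.4 225.3]
```

```bash
python3 -c "
from h import *
print(job.hand_in())"
```

```text
the job is handed in; nothing more can be done
None
```

The pile of three tiles went in under the lip and lies seated in the box, the turn-button is shut against its stop, and the jar, bowl and cup were not touched; handed in at about 33 s of the 61 s, no verdict given.

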